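Open the blue chamber of the sample warmer

ROBOT

A 6-joint arm with a two-finger parallel gripper is mounted at the origin on the work surface. World frame = base frame: x ahead of the robot, y to its left, z up, the work surface at z = 0. Lengths are in m, angles in rad, forces in N, time in s.
With the tool pointing down it reaches from about 0.3 to 0.875 m from the base axis. Payload 6.4 kg.
Tool frame: the origin (TCP) lies at the very end of the fingers, on their centre line; the grasp point (between the pads) lies 19 mm behind it; z points along the fingers, y is the direction in which the jaws open and shut (so a half turn about z gives the same grasp; the last joint's range is limited). The gripper opens to 88 mm and grips with 3 to 60 N. Pads are 18 mm wide; open, the fingers measure 123 mm over their backs; the gripper's body (75 mm by 187 mm) begins 45 mm behind the grasp point.
Start: joints at [-1.343, 0.181, 1.607, -0, 1.354, -0.206], TCP at [0.242, -0.522, 0.239] pointing down, gripper open.
Joint ranges: [-2.99, 2.99], [-0.89, 2.07], [0.3, 2.58], [-1.14, 4.28], [0, 2.63], [-3.12, 3.12]. Speed limits (rad/s): [2.57, 2.57, 3.01, 3.14, 3.14, 3.14].

INTERFACE

Orientations are given as a unit quaternion [w, x, y, z].
In Python, from plant import sense, eyes, sign_off gives the robot as it stands.
- The arm moves only by the tool arm_command, never from a script. Its argument "series" is a list that holds one entry, the list of rows, each a list of 5 numbers: the shift along the tool's x, y, z in units of 30 mm (1.0 is 30 mm), then the turn about the tool's z in units of 5 degrees (1.0 is 5 degrees), then the opening, from -1 (shut) to 1 (fully open). In form: [[[tx, ty, tz, yaw, claw], ...]]. A call has 1 to 5 rows; each row shifts and turns the pose as measured when the row begins, along the tool's axes as they then stand; what a row does not reach is not made up. A row lasts 1/12 s, in which the tool goes at most 41.7 mm and 7.16 degrees, less where a joint would pass 70% of its speed; a pose out of reach is approached as far as the arm can. A call is refused whole if a number of a shift passes 1 or a number of a turn 1, either way. A call with a gripper value outside its range is refused whole. The fingers move at their own pace and stop on an object; "force" is the grip in N (left out, the last holds). Time passes only in rows, so rows that do not move let the fingers close. It gives the time, the measured TCP pose, the force and the opening at its end, in the units of the state.
- sense(): the state, without advancing time (a new reading comes with each control period).
- eyes.camera(name): name is "scene" or "top" or "wrist"; returns the picture (420x560x3 uint8, red, green, blue); there is no depth.
- eyes.camera_params(name): a dict with "K" (3x3 intrinsics, pixels), "pose" (4x4, takes a point from camera to world coordinates). Camera axes: x right, y down, z forward; pixel columns grow to the right and rows downward; lengths in m; the calibration is good to about 2 mm. A picture is of the moment at which its call begins: read the wrist's pose just before it. camera_params takes no time and is no camera call; for the wrist camera it gives the pose at the moment of the call.
- sign_off(): hands the job in, once; it reports no verdict.
The state is a dict: "time": time; "q": joint angles; "joint_velocities": joint speeds; "tau": joint torques, N m; "ee_pos": TCP position; "orientation": TCP orientation; "force": force on the tool from outside, world axes, zero at the start; "ft_torque": the same for the moment, N m; "grip_width": opening from 0.0 (shut) to 1.0 (fully open).
Only numpy, scipy, OpenCV 4.12 (cv2) and the standard library are available. Lean on these libraries where they do the work, as an engineer would, in place of code of your own. Each camera call takes 0.05 s, during which the arm holds its last target.

TASK

Open the blue-knobbed chamber of the two-chamber sample warmer: lift the blue hatch straight up out of its recess until it is clear, slide it along its channels to the parking end so that the chamber is fully uncovered, set it down flat on the deck there and let go. Leave the orange hatch in its place.

Things in the scene. Friction and masses are not known exactly. Their poses are not given: they have to be found in the camera images.
- warmer: Fixed white benchtop sample warmer, 300 (x) x 330 (y) x 132 tall (all in mm). Origin: centre of its underside, z up. Two lanes along y, centred at x = +75 and -75; either may hold the blue hatch. In each lane a seat: recess 112 (x) x 122 (y), 8 deep, centred at y = -75, with the chamber in its floor, an opening from y = -120 to -30. The rest, to the +y end, is flat deck for parking.
- deck (a point): Centre of the warmer's steel deck, 100 mm above the table; axes as the warmer. Each lane is a channel 112 wide; rails 32 high with inward lips (88 gap, underside 28 above deck) hold the hatch: it must rise over 8 to slide, at most 30 (best 17 mm). Slide about 142 to +y; black corner stops end it at centre y = +95. Open from above: set fingers either side of the knob along the lane.
- blue_knob (a point): Blue upright round knob, 30 mm diameter, 54 mm tall, at the centre of a loose flat aluminium hatch with inlay of that colour, 100 (x) x 110 (y, along the channels) x 6 thick, 0.25 kg. Point: on the knob's axis, 24 below its top, 30 above the plate's top, 36 above its underside; z up. To be moved. 128 above the table when seated, 136 when parked.
- orange_knob (a point): Orange upright round knob, 30 mm diameter, 54 mm tall, at the centre of a loose flat aluminium hatch with inlay of that colour, 100 (x) x 110 (y, along the channels) x 6 thick, 0.25 kg. Point: on the knob's axis, 24 below its top, 30 above the plate's top, 36 above its underside; z up. Must stay in its seat.
Mind the look-alikes: they are no part of the job. What is shaped like the part that bears blue_knob but green, pink or turquoise is not meant.

How it is judged:
By the outcome, as a careful person would: the job done as asked, in the order asked, and still so for the second after the job is handed in, with the robot touching nothing.
It also fails if it takes over 35 s, if anything falls off the work surface, if the arm or the gripper's body presses on something with over 40 N, if the wrist force passes 120 N, or if a joint passes its speed limit or range.

## Working session

There is one attempt and no reset: what is moved stays moved. The work goes in short steps, Python scripts to look and compute and a tool call to move; the robot and the scene stay as the last step left them, time stands still between calls to the robot, and variables do not carry over. Pictures are saved under pics/ and viewed, and the job is handed in when it is done.

Besides the shell and the picture viewer there is one more tool, called as name([rows], argument=value, ...), one row to a line, values as JSON. arm_command: Moves the arm, as the interface text tells. Its arguments: {"type":"object","properties":{"series":{"type":"array","items":{"type":"array","items":{"type":"array","items":{"type":"number"}}}},"force":{"type":"number"}},"required":["series"]}

```bash
mkdir -p pics; cat > h.py <<'E'
import numpy as np,cv2
from plant import sense,eyes,sign_off
def snap(n,f):
    p=eyes.camera_params(n); im=eyes.camera(n); cv2.imwrite('pics/'+f,im[:,:,::-1]); return im,p
def ray(p,u,v,z):
    K=np.array(p['K']);T=np.array(p['pose']);d=T[:3,:3]@np.linalg.solve(K,[u,v,1.]);o=T[:3,3]
    return o+d*(z-o[2])/d[2]
E
python3 - <<'E'
from h import *
for n in('scene','top'):
    im,p=snap(n,n+'0.png')
    print(n,np.round(p['K'],1).tolist(),np.round(p['pose'],3).tolist())
s=sense();print(s['time'],s['ee_pos'],s['orientation'],s['force'],s['grip_width'])
E
```

```text
scene [[425.2, 0.0, 276.5], [0.0, 425.2, 215.1], [0.0, 0.0, 1.0]] [[-0.624, 0.662, -0.416, 0.826], [0.782, 0.53, -0.329, 0.327], [0.003, -0.53, -0.848, 0.911], [0.0, 0.0, 0.0, 1.0]]
top [[476.5, 0.0, 278.2], [0.0, 476.5, 203.9], [0.0, 0.0, 1.0]] [[0.026, -0.998, 0.058, 0.383], [-1.0, -0.026, -0.009, 0.028], [0.01, -0.057, -0.998, 1.033], [0.0, 0.0, 0.0, 1.0]]
0.1 [ 0.24157279 -0.52127652  0.23792237] [-7.78889635e-04  9.76573049e-01  2.15184744e-01 -3.27384720e-06] [ 0.24132078 -0.78945913  0.12260803] 1.0025096722920894
```

View pics/scene0.png

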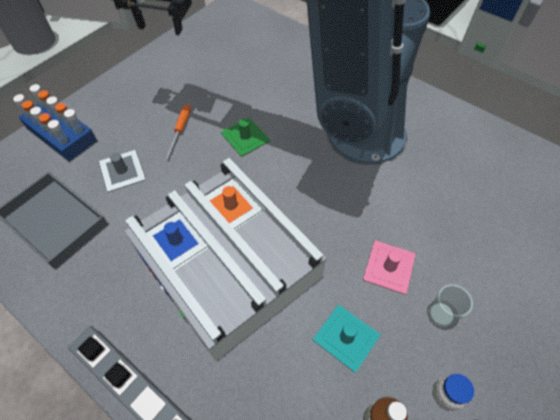

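View pics/top0.png

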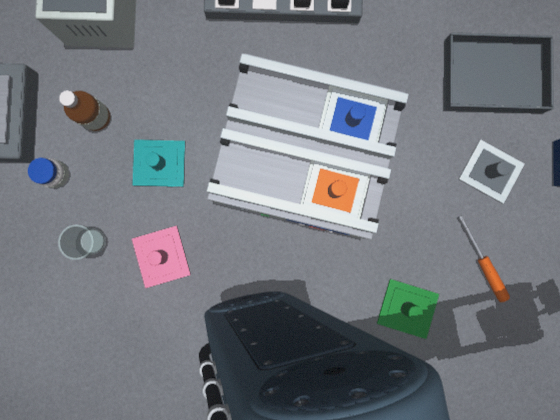

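The blue hatch in the warmer is at scene (174,235) and top (354,117). Its look-alikes are green at top (408,308), pink (160,257), turquoise (158,163) and grey (492,170), all lying loose on the table. Only the blue one sits in a warmer lane. I'll confirm that in a crop and measure it.

```bash
python3 - <<'E'
from h import *
im=cv2.imread('pics/top0.png')
a=cv2.resize(im[50:240,200:415],None,fx=3,fy=3,interpolation=cv2.INTER_CUBIC);cv2.imwrite('pics/topc.png',a)
b=cv2.imread('pics/scene0.png');cv2.imwrite('pics/scc.png',cv2.resize(b[150:360,115:335],None,fx=2.8,fy=2.8,interpolation=cv2.INTER_CUBIC))
p=eyes.camera_params('top')
hsv=cv2.cvtColor(im,cv2.COLOR_BGR2HSV)
m=cv2.inRange(hsv,(105,120,40),(125,255,255));m[:,:300]=0;m[:,420:]=0;m[160:]=0
c=max(cv2.findContours(m,0,2)[0],key=cv2.contourArea);r=cv2.minAreaRect(c);print(r);print([ray(p,*q,.098).round(4).tolist() for q in cv2.boxPoints(r)],ray(p,*r[0],.098))
E
```

```text
((352.7059020996094, 118.17648315429688), (39.290767669677734, 33.95498275756836), 14.03624439239502)
[[0.5873, -0.0783, 0.098], [0.6541, -0.0934, 0.098], [0.637, -0.1698, 0.098], [0.5703, -0.1544, 0.098]] [ 0.61210212 -0.12394739  0.098     ]
```

View pics/topc.png

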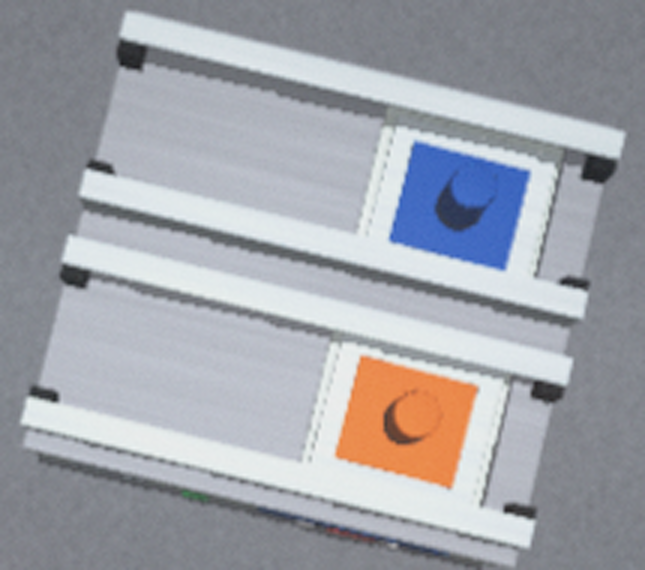

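View pics/scc.png

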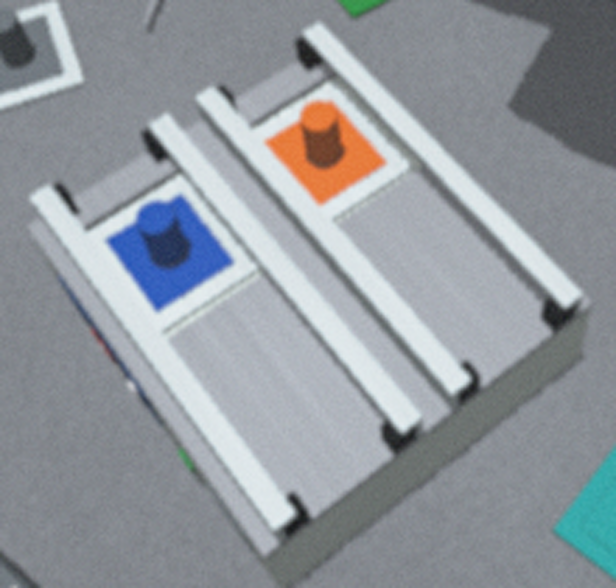

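```bash
python3 - <<'E'
from h import *
p=eyes.camera_params('top');ps=eyes.camera_params('scene')
f=lambda x,y,z:ray(p,200+x/3-.33,50+y/3-.33,z)
print('knob top',f(474,187,.152),'scene',ray(ps,115+157/2.8-.3,150+217/2.8-.3,.152))
print('orange top',f(417,414,.152),ray(ps,115+320/2.8-.3,150+117/2.8-.3,.152))
for a,b in [((625,132),(128,12)),((585,318),(80,198)),((572,357),(66,235)),((533,547),(22,423))]:
    A,B=f(*a,.132),f(*b,.132);d=B-A;print(A,B,np.linalg.norm(d),np.degrees(np.arctan2(d[1],d[0])))
from scipy.spatial.transform import Rotation as R
s=sense();q=s['orientation'];print(R.from_quat([q[1],q[2],q[3],q[0]]).as_matrix().round(3),s['ee_pos'])
E
```

```text
knob top [ 0.6108803  -0.12431234  0.152     ] scene [ 0.6129297  -0.11979372  0.152     ]
orange top [ 0.46743391 -0.09128053  0.152     ] [ 0.47045807 -0.08634167  0.152     ]
[ 0.65456379 -0.22422932  0.132     ] [0.72361734 0.09677591 0.132     ] 0.3283485200729195 77.85973467889391
[ 0.53356842 -0.19992957  0.132     ] [0.60177389 0.12368749 0.132     ] 0.33072645256805716 78.09853132377583
[ 0.50835798 -0.19194377  0.132     ] [0.57768551 0.13182001 0.132     ] 0.3311031390624261 77.9137750344511
[ 0.38713144 -0.16879     0.132     ] [0.45692923 0.15563891 0.132     ] 0.3318521574182091 77.8584264877083
[[ 0.907  0.42  -0.   ]
 [ 0.42  -0.907  0.002]
 [ 0.    -0.002 -1.   ]] [ 0.24157279 -0.52127652  0.23792237]
```

Blue knob axis at about (0.612, -0.122), in the x=+75 lane. The lane runs at 77.9° in world axes. I'll turn the wrist first.

arm_command([
  [[0,0,0,1,1],[0,0,0,1,1],[0,0,0,1,1],[0,0,0,1,1],[0,0,0,1,1]],
])

```text
time: 0.52
ee_pos: [0.2412, -0.5196, 0.2351]
orientation: [-0.003, 1.0, -0.01, -0.001]
force: [-0.3, 0.7, -0.2]
grip_width: 1.0
```

arm_command([
  [[0,0,0,1,1],[0,0,0,1,1],[0,0,0,0.5,1],[0,0,0,0,1]],
])

```text
time: 0.85
ee_pos: [0.2409, -0.5182, 0.2329]
orientation: [-0.005, 0.992, -0.126, -0.002]
force: [-0.1, 1.3, 0.2]
grip_width: 1.001
```

```bash
cat >> h.py <<'E'
from scipy.spatial.transform import Rotation as R
def go(x,y,z,lane=77.9):
    s=sense();q=s['orientation'];M=R.from_quat([q[1],q[2],q[3],q[0]]).as_matrix()
    d=M.T@(np.array([x,y,z])-s['ee_pos']);a=np.degrees(np.arctan2(M[1,1],M[0,1]))
    e=(a-lane+90)%180-90
    print('t',round(s['time'],2),'pos',s['ee_pos'].round(4),'tilt',M[:,2].round(3),'units',(d/.03).round(2),'yaw units',round(e/5,2),'F',np.round(s['force'],1),'w',round(s['grip_width'],3),'q',np.round(s['q'],2))
E
python3 -c "
from h import *
go(.612,-.122,.24)"
```

```text
t 0.85 pos [ 0.2409 -0.5182  0.2329] tilt [-0.003  0.011 -1.   ] units [  8.67 -15.89  -0.12] yaw units -0.48 F [-0.1  1.3  0.2] w 1.001 q [-1.34  0.19  1.61 -0.    1.35  0.48]
```

arm_command([
  [[0.54,-1,-0.1,-0.1,1],[0.54,-1,-0.1,-0.1,1],[0.54,-1,-0.1,-0.1,1],[0.54,-1,0,-0.1,1],[0.54,-1,0,-0.1,1]],
])

```text
time: 1.27
ee_pos: [0.353, -0.3912, 0.2409]
orientation: [-0.006, 0.994, -0.105, -0.003]
force: [0.6, -0.4, -1.0]
grip_width: 1.0
```

arm_command([
  [[0.54,-1,0,0,1],[0.54,-1,0,0,1],[0.54,-1,0,0,1],[0.54,-1,0,0,1],[0.54,-1,0,0,1]],
])

```text
time: 1.68
ee_pos: [0.4669, -0.2534, 0.2414]
orientation: [-0.006, 0.995, -0.101, -0.003]
force: [0.2, -0.8, -0.5]
grip_width: 1.0
```

```bash
python3 -c "
from h import *
go(.612,-.122,.22)"
```

```text
t 1.68 pos [ 0.4669 -0.2534  0.2414] tilt [-0.006  0.013 -1.   ] units [ 3.86 -5.26  0.75] yaw units 0.1 F [ 0.2 -0.8 -0.5] w 1.0 q [-0.72  0.09  1.71  0.01  1.36  1.05]
```

arm_command([
  [[0.72,-0.95,0,0,1],[0.72,-0.95,0,0,1],[0.72,-0.95,0,0,1],[0.72,-0.95,0,0,1],[0.6,-0.8,0,0,1]],
])

```text
time: 2.1
ee_pos: [0.6009, -0.1297, 0.2414]
orientation: [-0.007, 0.995, -0.096, -0.004]
force: [-0.1, -0.2, 0.2]
grip_width: 1.002
```

arm_command([
  [[0,0,0,0,1]],
])

```text
time: 2.18
ee_pos: [0.6036, -0.1257, 0.2409]
orientation: [-0.008, 0.996, -0.093, -0.004]
force: [0.7, -0.1, 0.3]
grip_width: 1.001
```

```bash
python3 -c "
from h import *
go(.612,-.122,.22)
im,p=snap('wrist','w1.png');print(np.round(p['pose'],3).tolist(),np.round(p['K'],1).tolist())"
```

```text
t 2.18 pos [ 0.6036 -0.1257  0.2409] tilt [-0.006  0.016 -1.   ] units [ 0.26 -0.16  0.7 ] yaw units 0.28 F [ 0.7 -0.1  0.3] w 1.001 q [-0.4   0.28  1.49  0.01  1.39  1.35]
[[-0.186, -0.946, -0.264, 0.671], [-0.983, 0.175, 0.064, -0.14], [-0.014, 0.272, -0.962, 0.386], [0.0, 0.0, 0.0, 1.0]] [[317.1, 0.0, 282.1], [0.0, 317.1, 206.1], [0.0, 0.0, 1.0]]
```

View pics/w1.png

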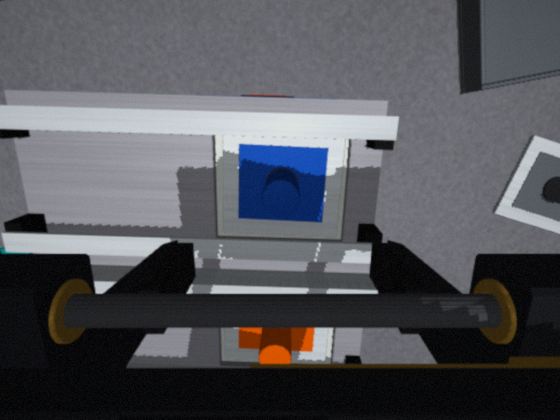

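Wrist view: the blue hatch is in the far lane, with its knob at about (282,185). The orange one is at the bottom, at (275,350). I'll enlarge the knob to refine its position.

```bash
python3 -c "
from h import *
im=cv2.imread('pics/w1.png')[130:250,200:370].astype(float)*2.2
cv2.imwrite('pics/w1c.png',cv2.resize(im.clip(0,255).astype('uint8'),None,fx=4,fy=4,interpolation=cv2.INTER_CUBIC))"
```

```text
(no output)
```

View pics/w1c.png

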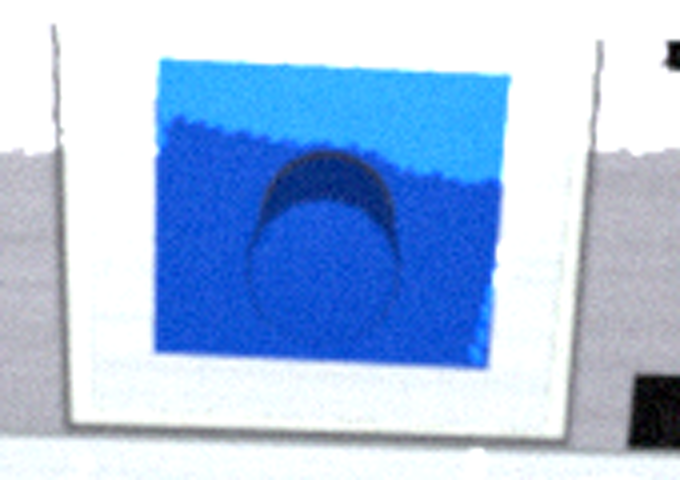

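The crop confirms the blue knob sits on the blue inlay. Its top disc is centred at crop (324,270), which is wrist pixel (281,197).

```bash
python3 -c "
from h import *
p=eyes.camera_params('wrist')
f=lambda x,y,z:ray(p,200+x/4-.4,130+y/4-.4,z)
print(f(324,270,.152)); c=np.array([f(*a,.098) for a in ((160,60),(509,76),(488,368),(155,352))]);print(c,c.mean(0))
go(.612,-.122,.22)"
```

```text
[ 0.61234966 -0.12646761  0.152     ]
[[ 0.6534655  -0.09591267  0.098     ]
 [ 0.63553528 -0.17211807  0.098     ]
 [ 0.56819729 -0.15697518  0.098     ]
 [ 0.58660895 -0.07947444  0.098     ]] [ 0.61095175 -0.12612009  0.098     ]
t 2.23 pos [ 0.6022 -0.1271  0.2406] tilt [-0.008  0.015 -1.   ] units [ 0.3  -0.22  0.69] yaw units 0.28 F [-1.   0.2 -0.5] w 1.0 q [-0.41  0.28  1.49  0.01  1.39  1.35]
```

arm_command([
  [[0.3,-0.15,0.3,0.25,1],[0,0,0.7,0,1],[0,0,0.7,0,1],[0,0,0,0,1]],
])

```text
time: 2.57
ee_pos: [0.6103, -0.1256, 0.1885]
orientation: [-0.006, 0.995, -0.102, -0.005]
force: [-0.9, -0.1, -1.2]
grip_width: 1.001
```

```bash
python3 -c "
from h import *
go(.6115,-.1245,.111)"
```

```text
t 2.57 pos [ 0.6103 -0.1256  0.1885] tilt [-0.008  0.013 -1.   ] units [ 0.06 -0.01  2.58] yaw units 0.08 F [-0.9 -0.1 -1.2] w 1.001 q [-0.4   0.34  1.52  0.01  1.3   1.37]
```

arm_command([
  [[0.06,0,0.7,0,1],[0,0,0.7,0,1],[0,0,0.6,0,1],[0,0,0.3,0,1],[0,0,0,0,1]],
])

```text
time: 2.98
ee_pos: [0.6091, -0.1307, 0.1206]
orientation: [-0.005, 0.995, -0.102, -0.004]
force: [0.3, 0.7, 0.3]
grip_width: 1.005
```

```bash
python3 -c "
from h import *
go(.6115,-.1245,.111)"
```

```text
t 2.98 pos [ 0.6091 -0.1307  0.1206] tilt [-0.008  0.011 -1.   ] units [ 0.04 -0.21  0.32] yaw units 0.07 F [0.3 0.7 0.3] w 1.005 q [-0.41  0.41  1.56  0.01  1.17  1.37]
```

arm_command([
  [[0.05,-0.25,0.2,0,1],[0,0,0.1,0,1],[0,0,0,0,1]],
])

```text
time: 3.23
ee_pos: [0.6129, -0.1248, 0.114]
orientation: [-0.004, 0.995, -0.103, -0.003]
force: [0.5, 0.1, 0.9]
grip_width: 1.002
```

```bash
python3 -c "
from h import *
go(.6115,-.1245,.111)"
```

```text
t 3.23 pos [ 0.6129 -0.1248  0.114 ] tilt [-0.005  0.01  -1.   ] units [-0.05 -0.    0.1 ] yaw units 0.05 F [0.5 0.1 0.9] w 1.002 q [-0.39  0.43  1.56  0.01  1.16  1.38]
```

arm_command([
  [[-0.05,0,0.1,0,-1],[0,0,0,0,-1],[0,0,0,0,-1],[0,0,0,0,-1],[0,0,0,0,-1]],
], force=25)

```text
time: 3.65
ee_pos: [0.6132, -0.1248, 0.1141]
orientation: [-0.004, 0.995, -0.102, -0.001]
force: [-0.7, -0.2, -0.4]
grip_width: 0.648
```

arm_command([
  [[0,0,0,0,-1],[0,0,0,0,-1],[0,0,0,0,-1]],
])

```text
time: 3.9
ee_pos: [0.6135, -0.1248, 0.1147]
orientation: [-0.004, 0.995, -0.102, -0.0]
force: [0.4, -0.8, -0.6]
grip_width: 0.42
```

```bash
python3 -c "
from h import *
go(.6115,-.1245,.128)"
```

```text
t 3.9 pos [ 0.6135 -0.1248  0.1147] tilt [ 0.     0.007 -1.   ] units [-0.07 -0.   -0.44] yaw units 0.07 F [ 0.4 -0.8 -0.6] w 0.42 q [-0.39  0.42  1.57  0.01  1.16  1.38]
```

arm_command([
  [[-0.05,0,0.05,0,-1],[0,0,0,0,-1],[0,0,0,0,-1],[0,0,0,0,-1]],
])

```text
time: 4.23
ee_pos: [0.6124, -0.1246, 0.1135]
orientation: [-0.004, 0.995, -0.102, 0.0]
force: [0.2, 0.7, 1.0]
grip_width: 0.332
```

```bash
python3 -c "
from h import *
go(.6115,-.1245,.128)"
```

```text
t 4.23 pos [ 0.6124 -0.1246  0.1135] tilt [ 0.001  0.007 -1.   ] units [-0.03 -0.   -0.48] yaw units 0.07 F [0.2 0.7 1. ] w 0.332 q [-0.39  0.42  1.57  0.01  1.15  1.38]
```

The jaws have stopped on the knob at about 30 mm. Next I lift it about 17 mm, to TCP z ≈ 0.1305.

arm_command([
  [[0,0,-0.2,0,-1],[0,0,-0.2,0,-1],[0,0,-0.2,0,-1]],
])

```text
time: 4.48
ee_pos: [0.61, -0.1239, 0.1295]
orientation: [-0.004, 0.995, -0.102, -0.003]
force: [0.1, -0.2, -2.9]
grip_width: 0.334
```

```bash
python3 -c "
from h import *
go(.6120,-.1245,.1305)"
```

```text
t 4.48 pos [ 0.61   -0.1239  0.1295] tilt [-0.005  0.009 -1.   ] units [ 0.07  0.01 -0.03] yaw units 0.07 F [ 0.1 -0.2 -2.9] w 0.334 q [-0.39  0.4   1.56  0.01  1.19  1.38]
```

arm_command([
  [[0.07,0,0,0.05,-1],[0,0,0,0,-1]],
])

```text
time: 4.65
ee_pos: [0.6127, -0.1246, 0.1312]
orientation: [-0.004, 0.994, -0.105, -0.002]
force: [-0.4, 1.0, -3.0]
grip_width: 0.329
```

```bash
python3 -c "
from h import *
go(.6120,-.1245,.1305)
im,p=snap('scene','s2.png');im=im[:,:,::-1]
cv2.imwrite('pics/s2c.png',cv2.resize(im[130:360,100:340],None,fx=2.5,fy=2.5,interpolation=cv2.INTER_CUBIC))"
```

```text
t 4.65 pos [ 0.6127 -0.1246  0.1312] tilt [-0.003  0.009 -1.   ] units [-0.02  0.    0.02] yaw units 0.01 F [-0.4  1.  -3. ] w 0.329 q [-0.39  0.4   1.56  0.01  1.19  1.38]
```

View pics/s2c.png

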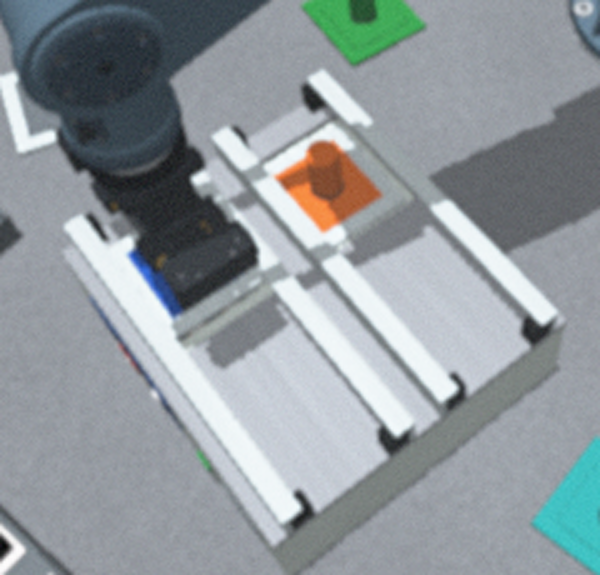

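The scene crop shows the blue plate level and out of its recess at crop (200,300), with the orange one still seated at (325,185). Now I slide it along the lane.

arm_command([
  [[0,-0.3,0,0,-1],[0,-0.5,0,0,-1],[0,-0.5,0,0,-1]],
])

```text
time: 4.95
ee_pos: [0.6208, -0.0867, 0.1312]
orientation: [-0.004, 0.994, -0.107, -0.002]
force: [-0.7, -0.5, -2.8]
grip_width: 0.335
```

```bash
python3 -c "
from h import *
go(.6418,.0143,.1305)"
```

```text
t 4.95 pos [ 0.6208 -0.0867  0.1312] tilt [-0.004  0.008 -1.   ] units [-0.03 -3.44  0.05] yaw units -0.04 F [-0.7 -0.5 -2.8] w 0.335 q [-0.33  0.41  1.55  0.01  1.19  1.45]
```

arm_command([
  [[-0.02,-0.55,0.02,-0.04,-1],[0,-0.55,0,0,-1],[0,-0.55,0,0,-1]],
])

```text
time: 5.2
ee_pos: [0.6307, -0.0326, 0.1301]
orientation: [-0.005, 0.994, -0.105, -0.003]
force: [0.3, 0.2, -2.6]
grip_width: 0.332
```

```bash
python3 -c "
from h import *
go(.6418,.0143,.1305)"
```

```text
t 5.2 pos [ 0.6307 -0.0326  0.1301] tilt [-0.005  0.01  -1.   ] units [ 0.04 -1.61 -0.  ] yaw units 0.0 F [ 0.3  0.2 -2.6] w 0.332 q [-0.24  0.42  1.54  0.01  1.19  1.54]
```

arm_command([
  [[0.03,-0.5,0,0,-1],[0,-0.5,0,0,-1],[0,-0.25,0,0,-1],[0,0,0,0,-1],[0,0,0,0,-1]],
])

```text
time: 5.62
ee_pos: [0.6388, 0.0162, 0.1289]
orientation: [-0.006, 0.995, -0.101, -0.004]
force: [-0.5, -1.0, -2.8]
grip_width: 0.331
```

```bash
python3 -c "
from h import *
go(.6418,.0143,.1225)"
```

```text
t 5.62 pos [0.6388 0.0162 0.1289] tilt [-0.008  0.012 -1.   ] units [0.11 0.04 0.21] yaw units 0.09 F [-0.5 -1.  -2.8] w 0.331 q [-0.17  0.43  1.52  0.01  1.2   1.6 ]
```

arm_command([
  [[0.08,0,0.1,0.09,-1],[0,0,0.08,0,-1],[0,0,0,0,-1]],
])

```text
time: 5.87
ee_pos: [0.641, 0.0149, 0.1228]
orientation: [-0.005, 0.994, -0.106, -0.005]
force: [-0.4, 0.4, -3.6]
grip_width: 0.333
```

```bash
python3 -c "
from h import *
go(.6418,.0143,.1215)"
```

```text
t 5.87 pos [0.641  0.0149 0.1228] tilt [-0.008  0.012 -1.   ] units [0.03 0.01 0.04] yaw units -0.02 F [-0.4  0.4 -3.6] w 0.333 q [-0.17  0.45  1.51  0.01  1.19  1.61]
```

arm_command([
  [[0,0,0.06,0,-1],[0,0,0.03,0,-1]],
])

```text
time: 6.03
ee_pos: [0.6415, 0.0141, 0.1214]
orientation: [-0.006, 0.994, -0.107, -0.004]
force: [-4.6, 4.2, 6.7]
grip_width: 0.329
```

```bash
python3 -c "
from h import *
go(.6418,.0143,.1215)"
```

```text
t 6.03 pos [0.6415 0.0141 0.1214] tilt [-0.007  0.013 -1.   ] units [ 0.01 -0.01 -0.  ] yaw units -0.04 F [-4.6  4.2  6.7] w 0.329 q [-0.17  0.45  1.51  0.01  1.19  1.61]
```

Contact with the deck: the force has turned upward to about +7 N. I'll open slowly, only as far as needed at first.

arm_command([
  [[0,0,0,0,-0.2],[0,0,0,0,0.2],[0,0,0,0,0.6],[0,0,0,0,1],[0,0,0,0,1]],
])

```text
time: 6.45
ee_pos: [0.643, 0.0115, 0.1233]
orientation: [-0.006, 0.994, -0.108, -0.002]
force: [0.4, -0.8, 0.4]
grip_width: 0.677
```

arm_command([
  [[0,0,0,0,1],[0,0,0,0,1],[0,0,0,0,1]],
])

```text
time: 6.7
ee_pos: [0.6431, 0.0111, 0.1233]
orientation: [-0.005, 0.994, -0.109, -0.002]
force: [1.1, -0.3, -0.4]
grip_width: 0.905
```

```bash
python3 -c "
from h import *
go(.6415,.0141,.24)"
```

```text
t 6.7 pos [0.6431 0.0111 0.1233] tilt [-0.003  0.011 -1.   ] units [-0.09 -0.13 -3.89] yaw units -0.08 F [ 1.1 -0.3 -0.4] w 0.905 q [-0.17  0.45  1.51  0.01  1.19  1.61]
```

arm_command([
  [[0,-0.1,-0.3,0,1],[0,0,-0.6,0,1],[0,0,-0.8,0,1],[0,0,-0.8,0,1],[0,0,-0.8,0,1]],
])

```text
time: 7.12
ee_pos: [0.6398, 0.0147, 0.2199]
orientation: [-0.006, 0.994, -0.109, -0.009]
force: [0.3, 0.0, 0.8]
grip_width: 1.001
```

arm_command([
  [[-1,0,-0.9,0,1],[-1,0,-0.8,0,1],[-1,0,-0.6,0,1],[-1,0,0,0,1],[-1,0,0,0,1]],
])

```text
time: 7.53
ee_pos: [0.496, 0.046, 0.3026]
orientation: [-0.006, 0.994, -0.109, -0.003]
force: [0.0, -0.1, 0.9]
grip_width: 1.002
```

arm_command([
  [[-1,0.5,0,0,1],[-1,0.5,0,0,1],[-1,0.5,0,0,1],[0,0,0,0,1],[0,0,0,0,1]],
])

```text
time: 7.95
ee_pos: [0.3903, 0.0243, 0.3077]
orientation: [-0.005, 0.994, -0.107, 0.002]
force: [1.0, -0.0, 0.2]
grip_width: 0.999
```

```bash
python3 -c "
from h import *
go(.6415,.0141,.24)
for n in('scene','top'):
  im,p=snap(n,n+'3.png');im=im[:,:,::-1]
  if n=='scene':cv2.imwrite('pics/s3c.png',cv2.resize(im[130:360,100:340],None,fx=2.5,fy=2.5,interpolation=cv2.INTER_CUBIC))
"
```

```text
t 7.95 pos [0.3903 0.0243 0.3077] tilt [ 0.005  0.01  -1.   ] units [ 8.25 -1.42  2.3 ] yaw units -0.04 F [ 1.  -0.   0.2] w 0.999 q [-0.25 -0.32  1.94  0.01  1.52  1.53]
```

View pics/s3c.png

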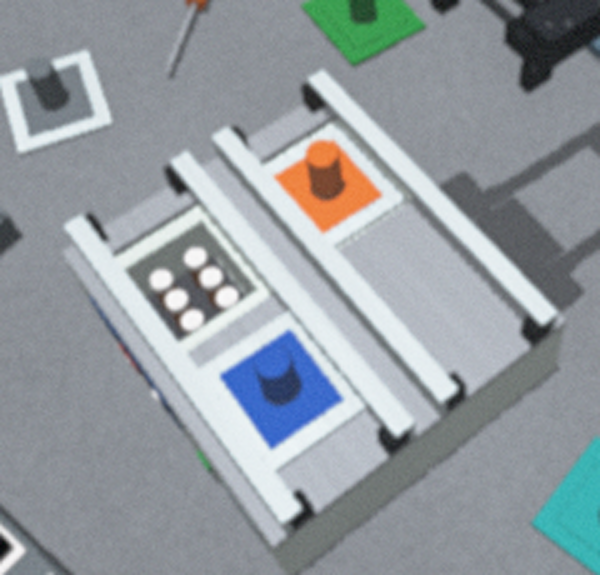

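View pics/top3.png

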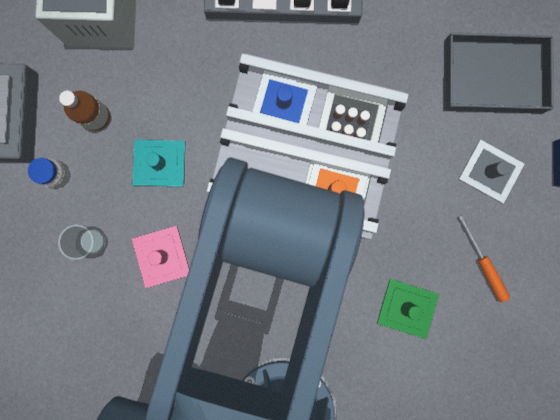

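The chamber with its six vials is fully uncovered at top (353,117). The blue hatch lies flat on the deck at (285,100), and the orange one is unmoved at (338,187). One quick numeric check, then I hand in.

```bash
python3 - <<'E'
from h import *
im=cv2.imread('pics/top3.png');p=eyes.camera_params('top')
hsv=cv2.cvtColor(im,cv2.COLOR_BGR2HSV);m=cv2.inRange(hsv,(105,120,40),(125,255,255));m[:,:250]=0;m[:,330:]=0;m[135:]=0
r=cv2.minAreaRect(max(cv2.findContours(m,0,2)[0],key=cv2.contourArea))
x=ray(p,*r[0],.106);d=x[:2]-[.612,-.1245];print(r,x,'slide',d@[.2096,.9778],'across',d@[.9778,-.2096])
s=sense();print(s['time'],s['joint_velocities'].round(3) if hasattr(s['joint_velocities'],'round') else s['joint_velocities'])
sign_off()
E
```

```text
((283.4499816894531, 100.8499984741211), (39.9061393737793, 34.20526123046875), 15.255118370056152) [0.64087889 0.01482352 0.106     ] slide 0.14228355491099068 across -0.0009644277523204742
8.05 [ 0.003  0.042 -0.017  0.001 -0.01   0.003]
the job is handed in; nothing more can be done
```

The blue hatch is parked on the deck and its chamber is fully open. I handed the job in at 8.05 s.

I gripped the blue knob with the fingers along the lane, lifted the hatch about 17 mm and slid it along the lane. I then lowered it until it touched the deck, let go and moved the arm clear.

- **Position:** the last top image puts the hatch 142 mm along the lane and about 1 mm off to one side.
- **Chamber:** the six vials are in full view, and the hatch looks flat.
- **Orange hatch:** it is still in its seat.
- **Forces:** the readings I took stayed under 10 N, including at set-down.

Two small disagreements came up:

- **Knob position:** the cameras differed by up to about 7 mm along the lane. I averaged them, and the wide-open jaws covered the difference.
- **Tool tilt:** the tool drifted up to about 1° off vertical, with no visible effect.

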